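# Turn the tall reagent bottle's code tag to the reader

### The arm

A 6-joint arm with a two-finger parallel gripper is mounted at the origin on a cart in front of the work surface, level with it; the furniture and walls round the work are solid. World frame = base frame: x ahead of the robot, y to its left, z up, the work surface at z = 0. Lengths are in m, angles in degrees, forces in N, time in s.
With the tool pointing down it reaches from about 0.3 to 0.875 m from the base axis. Payload 6.4 kg.
Tool frame: the origin (TCP) lies on the front face of the gripper's body, between the roots of the fingers; the fingertips stand arm.tips_ahead ahead of it and the grasp point (between the pads) lies 54 mm ahead of it (arm.tips_ahead is the distance from the TCP to the fingertips, in m); z points along the fingers, y is the direction in which the jaws open and shut (so a half turn about z gives the same grasp; the last joint's range is limited). The gripper opens to 85 mm and grips with 20 to 120 N. Pads are 22 mm wide; open, the fingers measure 114 mm over their backs; the gripper's body (76 mm by 85 mm) begins 54 mm behind the grasp point. The pads swing forward as they close: fully open they stand 13 mm farther back than shut.
Start: joints at [56.706, 10.359, 92.074, -0, 77.567, -11.82], TCP at [0.21, 0.535, 0.304] pointing down, gripper open.
Joint ranges: [-171.53, 171.53], [-51.25, 118.39], [17.06, 147.69], [-65.23, 245.23], [0, 150.52], [-178.68, 178.68]. Speed limits (degrees/s): [147.25, 147.25, 172.46, 180, 180, 180].

### API

Orientations are given as a 3x3 rotation matrix whose columns are the frame's x, y, z axes.
In Python, from cell import arm, grab_frame, calibration, hand_in gives the robot as it stands.
- The arm moves only by the shell command python3 -m handwheel 'ROWS'. ROWS is JSON, a list of rows, each a list of 5 numbers: the gripper command: -1 is fully open, 1 is shut, values between are in proportion, then the shift along the tool's x, y, z in mm, then the turn about the tool's z in degrees. In form: [[hand, dx, dy, dz, roll], ...]. A call has 1 to 20 rows; each row is the pose to reach, as a shift and turn from the pose commanded when the call began, along the tool's axes at that moment; what a row does not reach only later rows make up. A row lasts 1/12 s, in which the tool goes at most 41.7 mm and 7.16 degrees, less where a joint would pass 70% of its speed; a pose out of reach is approached as far as the arm can. A call with a gripper value outside its range is refused whole. The fingers move at their own pace and stop on an object; the grip force is fixed at half the most. Time passes only in rows, so rows that repeat a pose let the fingers close. It gives the time, the measured TCP pose, the force and the opening at its end, in the units of the state.
- arm.sense(): the state, without advancing time (a new reading comes with each control period).
- grab_frame(name): name is "scene" or "side" or "wrist"; returns the picture (400x640x3 uint8, red, green, blue); there is no depth.
- calibration(name): a dict with "camera_matrix" (3x3 intrinsics, pixels), "world_from_camera" (4x4, takes a point from camera to world coordinates); the wrist camera has in their place "tool_from_camera" (4x4, takes a point from camera to tool coordinates, whose origin is the TCP and whose axes are the flange's). Camera axes: x right, y up, looking along -z (the intrinsics and any distortion apply to the point x, -y, -z); pixel columns grow to the right and rows downward; lengths in m; the calibration is good to about 2 mm. A picture is of the moment at which its call begins: read the wrist's pose just before it. calibration takes no time and is no camera call.
- hand_in(): hands the job in, once; it reports no verdict.
The state is a dict: "time": time; "joints": joint angles; "dq": joint speeds; "effort": joint torques, N m; "eef_pos": TCP position; "eef_rot": TCP orientation; "wrist_force": force on the tool from outside, world axes, zero at the start; "ft_torque": the same for the moment, N m; "gripper_width": opening from 0.0 (shut) to 1.0 (fully open).
Only numpy, scipy, OpenCV 4.12 (cv2) and the standard library are available. Lean on these libraries where they do the work, as an engineer would, in place of code of your own. Each camera call takes 0.05 s, during which the arm holds its last target.

### The job

Two brown bottles stand side by side on the plate of the code reader; each carries a small white code tag with black bars on its plain side, and the taller one's tag is turned away. Turn the taller bottle upright until its code tag squarely faces the reader's window (the tag, not the wide printed label opposite it), and leave it standing released on its own ring mark. Leave the smaller bottle as it stands.

Things in the scene. Friction and masses are not known exactly. Their poses are not given: they have to be found in the camera images.
- tall_bottle: Taller brown bottle, blue cap; 134 mm tall, loose, about 0.25 kg. Body 62 mm across up to 112 mm, then a round cap 37 mm across from 112 to 134 mm. Origin at the centre of its foot, z up, x out through the code tag; a wide printed label is on the opposite side (not the mark). It starts on one ring mark, tag 57 to 89 degrees away from the window, turned anticlockwise seen from above.
- tall_bottle_code (a point): Middle of the taller bottle's code tag, 32 mm from its axis and 62 mm above its foot: a white paper rectangle 34 mm wide, 40 mm tall with upright black bars on its lower half.
- small_bottle: The smaller brown bottle, white cap, 99 mm tall, 49 mm across: a bystander on the other ring mark, its own smaller code tag (along its x) already facing the window; to be left as it stands. Origin at the centre of its foot, z up.
- reader: Fixed code reader: pale metal plate 140 x 270 mm, 6 mm thick, with two ring marks; along one long side a grey block 96 mm tall with a glass window 236 x 46 mm in a black frame. Origin on the worktop midway between the rings; x points level from the rings square into the window (its face is at x = 71 mm), y along the window, z up. The code tag faces the window squarely when it points along this x.
- place_plus (a point): Centre of the ring mark (82 mm in diameter) on the reader's +y side, 65 mm from the reader's origin, on top of the plate, 6 mm above the worktop.
- place_minus (a point): Centre of the ring mark (82 mm in diameter) on the reader's -y side, 65 mm from the reader's origin, on top of the plate, 6 mm above the worktop.
- window (a point): Centre of the reader's window face, 71 mm along x from the reader's origin and 52 mm above the worktop.
Things that resemble listed ones, but are neither listed nor needed, are in the scene too. Leave any purple look-alike of the tall_bottle alone.

How it is judged:
By the outcome, as a careful person would: the job done as asked, in the order asked, and still so for the second after the job is handed in, with the robot touching nothing.
It also fails if it takes over 32 s, if anything falls off the work surface, if the arm or the gripper's body presses on something with over 40 N, if the wrist force passes 120 N, or if a joint passes its speed limit or range.

## Working session

There is one attempt and no reset: what is moved stays moved. The work goes in short steps, Python scripts to look and compute and a shell command to move; the robot and the scene stay as the last step left them, time stands still between calls to the robot, and variables do not carry over. Pictures are saved under pics/ and viewed, and the job is handed in when it is done.

```bash
ls; mkdir -p pics
python3 - <<'E'
from cell import arm, grab_frame, calibration
import cv2
print(arm.tips_ahead); s=arm.sense(); print(s['time'],s['eef_pos'],s['eef_rot'],s['gripper_width'])
for n in ['scene','side','wrist']:
    im=grab_frame(n); cv2.imwrite(f'pics/{n}0.png',im[:,:,::-1]); c=calibration(n); print(n,c)
E
```

```text
pics
0.0726
0.0 [0.21026268 0.5347248  0.30300498] [[-9.30594444e-01  3.66050846e-01 -8.71089452e-04]
 [ 3.66051784e-01  9.30593310e-01 -1.47769657e-03]
 [ 2.69717934e-04 -1.69400007e-03 -9.99998529e-01]] 0.9971208207641614
scene {'camera_matrix': array([[388.86348783,   0.        , 319.234001  ],
       [  0.        , 388.86348783, 192.64109242],
       [  0.        ,   0.        ,   1.        ]]), 'world_from_camera': array([[-0.6351104 ,  0.28776824, -0.71681534, -0.11932443],
       [-0.77236542, -0.2477653 ,  0.58486238,  0.4964201 ],
       [-0.00929715,  0.92509556,  0.37962056,  0.40318592],
       [ 0.        ,  0.        ,  0.        ,  1.        ]])}
side {'camera_matrix': array([[450.79982947,   0.        , 329.35977875],
       [  0.        , 450.79982947, 202.37472221],
       [  0.        ,   0.        ,   1.        ]]), 'world_from_camera': array([[-0.42840597, -0.79344412,  0.43233639,  0.87322737],
       [ 0.90358054, -0.37790122,  0.20182385,  0.21455464],
       [ 0.0032445 ,  0.4771133 ,  0.87883581,  0.82905914],
       [ 0.        ,  0.        ,  0.        ,  1.        ]])}
wrist {'camera_matrix': array([[275.63820816,   0.        , 319.20786194],
       [  0.        , 275.63820816, 200.22251816],
       [  0.        ,   0.        ,   1.        ]]), 'tool_from_camera': array([[-1.99568546e-04,  9.61291364e-01,  2.75533797e-01,
         7.10595193e-02],
       [ 9.99998608e-01,  6.48205588e-04, -1.53718408e-03,
         1.34627812e-03],
       [-1.65628433e-03,  2.75533106e-01, -9.61290156e-01,
        -7.02260916e-02],
       [ 0.00000000e+00,  0.00000000e+00,  0.00000000e+00,
         1.00000000e+00]])}
```

View pics/scene0.png

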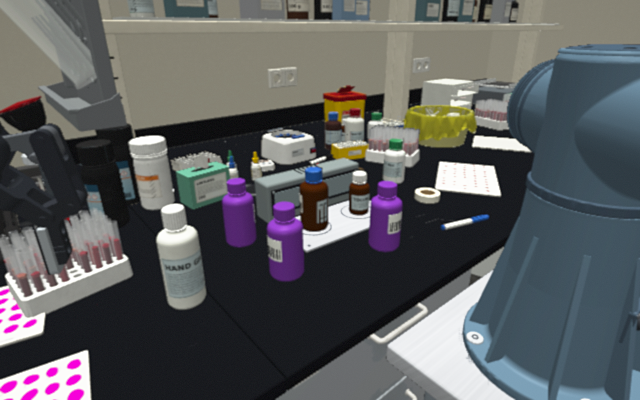

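View pics/side0.png

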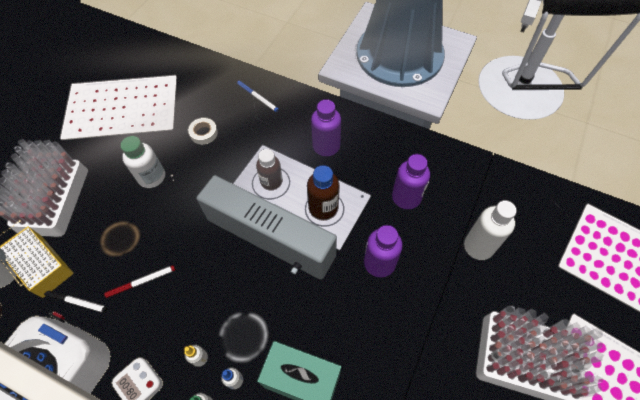

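View pics/wrist0.png

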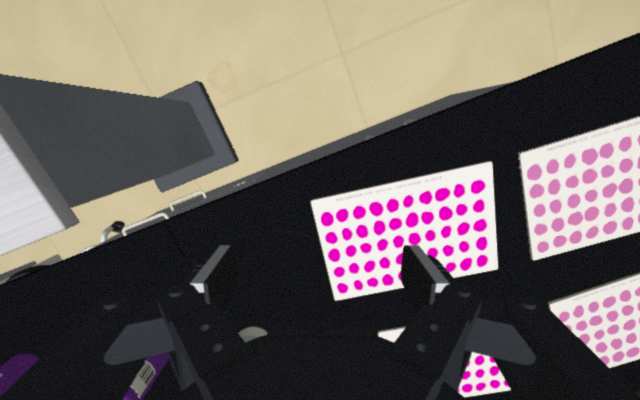

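Run:
```python
import cv2
a=cv2.imread('pics/scene0.png')[150:260,240:400]; cv2.imwrite('pics/scene0c.png',cv2.resize(a,None,fx=5,fy=5,interpolation=cv2.INTER_CUBIC))
a=cv2.imread('pics/side0.png')[135:285,190:390]; cv2.imwrite('pics/side0c.png',cv2.resize(a,None,fx=4,fy=4,interpolation=cv2.INTER_CUBIC))
```

```text
(no output)
```

View pics/scene0c.png

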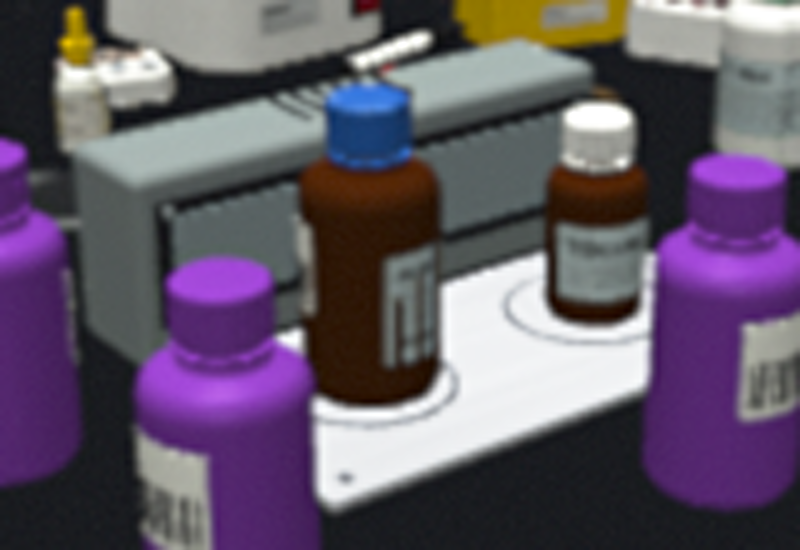

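View pics/side0c.png

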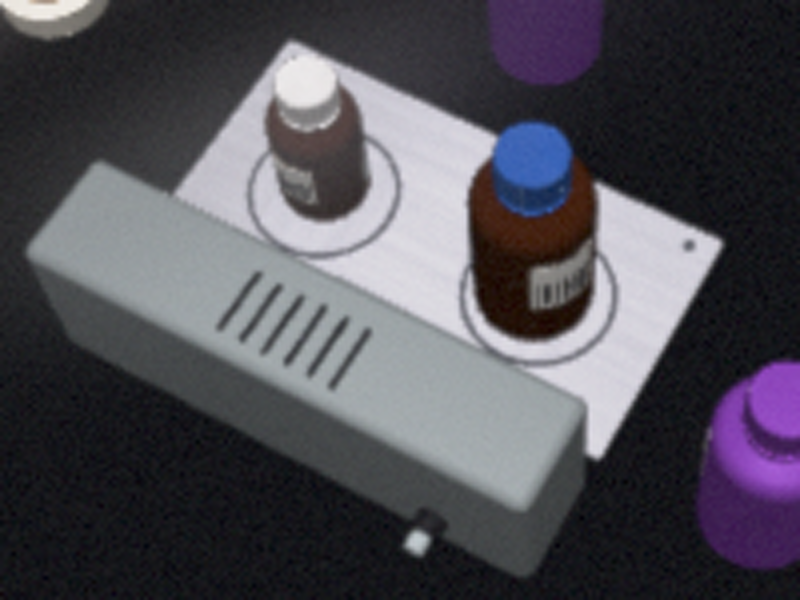

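```bash
cat > h.py <<'E'
import numpy as np, cv2
from cell import calibration
def proj(c,P):
    """P Nx3 world -> pixels"""
    T=np.linalg.inv(c['world_from_camera']); p=np.atleast_2d(P)@T[:3,:3].T+T[:3,3]
    q=np.c_[p[:,0],-p[:,1],-p[:,2]]@c['camera_matrix'].T
    return q[:,:2]/q[:,2:]
def ray(c,uv,z):
    K=c['camera_matrix'];W=c['world_from_camera']
    d=np.linalg.inv(K)@[uv[0],uv[1],1]; d=W[:3,:3]@[d[0],-d[1],-d[2]]; o=W[:3,3]
    return o+d*(z-o[2])/d[2]
def wristcal(s):
    c=dict(calibration('wrist')); T=np.eye(4);T[:3,:3]=s['eef_rot'];T[:3,3]=s['eef_pos']
    c['world_from_camera']=T@c['tool_from_camera']; return c
def pose(p,P):
    x,y,a=p; c,s=np.cos(a),np.sin(a); P=np.atleast_2d(P)
    return np.c_[x+c*P[:,0]-s*P[:,1], y+s*P[:,0]+c*P[:,1], P[:,2]]
def circ(r,z,cx=0,cy=0,n=60):
    t=np.linspace(0,2*np.pi,n); return np.c_[cx+r*np.cos(t),cy+r*np.sin(t),z+0*t]
def tag(a,r=.032,w=.034,z0=.042,z1=.082):
    h=w/2/r; t=np.linspace(a-h,a+h,9)
    b=np.c_[r*np.cos(t),r*np.sin(t),z0+0*t]; u=b[::-1].copy();u[:,2]=z1
    return np.vstack([b,u,b[:1]])
E
python3 - <<'E'
from h import *
from scipy.optimize import least_squares
c=calibration('side'); f=lambda u,v:(190+(u+.5)/4-.5,135+(v+.5)/4-.5)
obs=np.array([f(291,39),f(723,241),f(599,460)]); M=np.array([[-.07,-.135,.006],[-.07,.135,.006],[.07,.135,.006]])
g=[ray(c,o,.006) for o in obs]; print(np.round(g,4), np.linalg.norm(g[0]-g[1]),np.linalg.norm(g[2]-g[1]))
cc=ray(c,f(532,157),.14); print('cap top',cc)
r=least_squares(lambda p:(proj(c,pose(p,M))-obs).ravel(),[.5,.1,0.]); p=r.x; print(p[:2],np.degrees(p[2]),r.fun)
plus=pose(p,[[0,.065,.006]]); print('plus',plus); np.save('p.npy',p)
for n,(x0,x1,y0,y1),k in [('side',(190,390,135,285),4),('scene',(240,400,150,260),5)]:
    C=calibration(n); im=cv2.imread(f'pics/{n}0.png')[y0:y1,x0:x1]; im=cv2.resize(im,None,fx=k,fy=k,interpolation=cv2.INTER_CUBIC)
    def dr(P,col):
        q=((proj(C,P)-[x0,y0]+.5)*k-.5); cv2.polylines(im,[np.round(q).astype(int)],False,col,1)
    dr(pose(p,circ(.041,.006,0,.065)),(0,0,255));dr(pose(p,circ(.041,.006,0,-.065)),(0,0,255))
    dr(pose(p,circ(.0185,.14,0,.065)),(0,255,255)); dr(pose(p,circ(.031,.006,0,.065)),(0,255,255))
    dr(pose(p,[[-.07,-.135,.006],[.07,-.135,.006],[.07,.135,.006],[-.07,.135,.006],[-.07,-.135,.006]]),(0,255,0))
    for a in (60,75,90): dr(pose([*plus[0,:2],p[2]],tag(np.radians(a))+[0,0,.006]),(0,255,a*5-250-50))
    cv2.imwrite(f'pics/{n}ov.png',im)
E
```

```text
[[ 0.3995 -0.1726  0.006 ]
 [ 0.4152  0.0955  0.006 ]
 [ 0.5554  0.0886  0.006 ]] 0.2685517996078524 0.14036256767523067
cap top [0.4866932  0.02034167 0.14      ]
[ 0.47736755 -0.04244938] -3.3346124256286727 [-0.25510378 -0.05243545  0.34902558  0.21656603 -0.10246119 -0.18135687]
plus [[0.48114842 0.02244056 0.006     ]]
```

View pics/sideov.png

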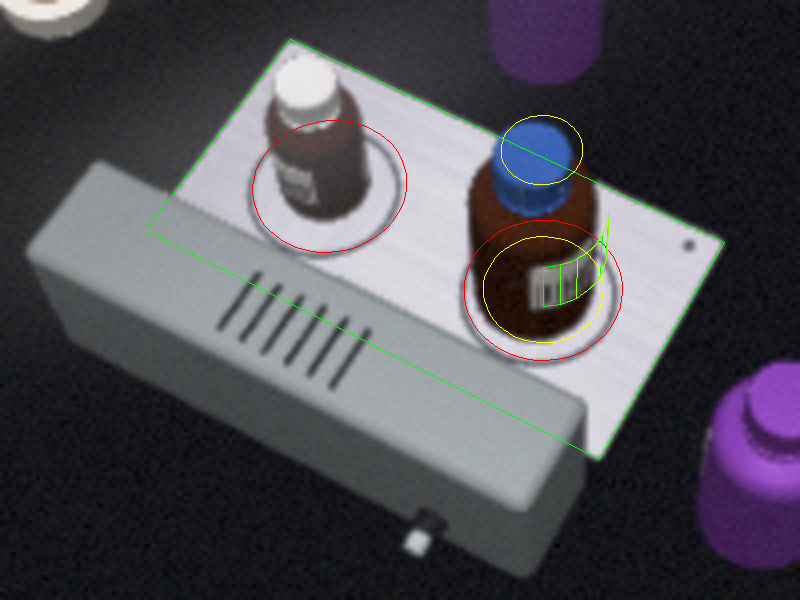

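View pics/sceneov.png

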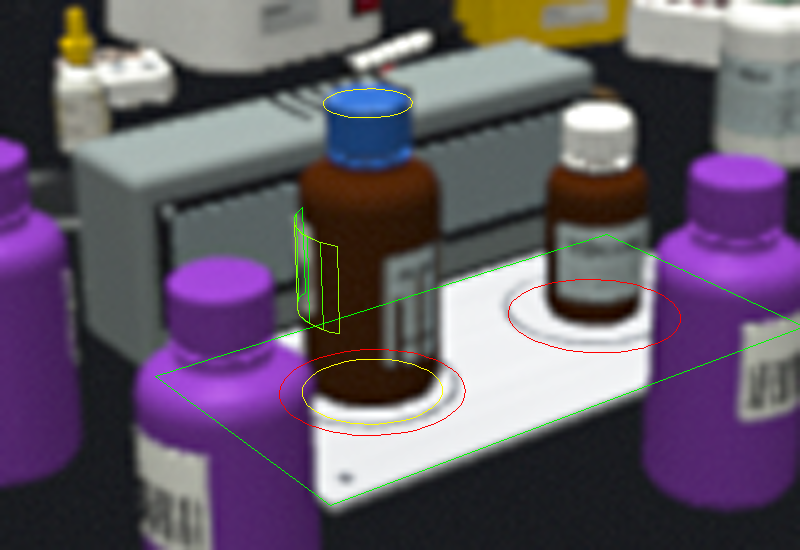

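Run:
```python
from h import *
from scipy.optimize import least_squares
cs=calibration('side'); cc=calibration('scene')
f=lambda u,v:np.array((190+(u+.5)/4-.5,135+(v+.5)/4-.5)); g=lambda u,v:np.array((240+(u+.5)/5-.5,150+(v+.5)/5-.5))
ms=np.array([f(291,39),f(723,241),f(599,460)])
def model(p):
    q=p[:3];ox=p[3]
    r=[]
    L=proj(cs,pose(q,circ(.041,.006,0,-.065,400)));R=proj(cs,pose(q,circ(.041,.006,0,.065,400)))
    r+=[R[:,0].min()-f(461,0)[0],R[:,0].max()-f(616,0)[0],R[:,1].max()-f(0,363)[1],L[:,0].min()-f(248,0)[0],L[:,0].max()-f(400,0)[0],L[:,1].max()-f(0,256)[1]]
    M=np.array([[-.07+ox,-.135,.006],[-.07+ox,.135,.006],[.07+ox,.135,.006]])
    r+=list((proj(cs,pose(q,M))-ms).ravel())
    return np.array(r)
r=least_squares(model,[.48,-.04,-.06,0]); p=r.x; print(p[:2],np.degrees(p[2]),p[3]);print(np.round(r.fun,2))
# scene only rings
def m2(q):
    L=proj(cc,pose(q,circ(.041,.006,0,-.065,400)));R=proj(cc,pose(q,circ(.041,.006,0,.065,400)))
    return [R[:,0].max()-g(458,0)[0],R[:,1].max()-g(0,427)[1],L[:,0].min()-g(504,0)[0],L[:,1].max()-g(0,346)[1]]
r2=least_squares(m2,p[:3]);print('scene',r2.x[:2],np.degrees(r2.x[2]),r2.fun)
np.save('p.npy',p[:3]); plus=pose(p[:3],[[0,.065,.006]]);print(plus)
print('cap from side',ray(cs,f(532,155),.14),'scene',ray(cc,g(370,100),.139))
for u,v in [(327,107),(417,165),(384,238)]: print('purple',ray(cs,(u,v),.134))
```

```text
[ 0.48056889 -0.04323344] -3.307719802597333 -0.0032858954831117538
[-0.41  0.58  0.39 -0.03  0.58  0.04 -0.5  -0.16  0.1   0.05 -0.33 -0.35]
scene [ 0.48394905 -0.04504326] -4.110996977816182 [ 0.05061785 -0.07571853 -0.05478522  0.0916861 ]
[[0.48431929 0.02165827 0.006     ]]
cap from side [0.48573711 0.01987999 0.14      ] scene [0.48531124 0.0176765  0.139     ]
purple [ 0.33895249 -0.04143644  0.134     ]
purple [0.39136742 0.16690849 0.134     ]
purple [0.55340063 0.16718367 0.134     ]
```

```bash
python3 -m handwheel '[[-1,-445,-378,43,60],[-1,-445,-378,43,60],[-1,-445,-378,43,60],[-1,-445,-378,43,60],[-1,-445,-378,43,60],[-1,-445,-378,43,60],[-1,-445,-378,43,60],[-1,-445,-378,43,60],[-1,-445,-378,43,60],[-1,-445,-378,43,60],[-1,-445,-378,43,60],[-1,-445,-378,43,60],[-1,-445,-378,43,60],[-1,-445,-378,43,60],[-1,-445,-378,43,60],[-1,-445,-378,43,60],[-1,-445,-378,43,60],[-1,-445,-378,43,60],[-1,-445,-378,43,60],[-1,-445,-378,43,60]]'
python3 - <<'E'
from h import *
from cell import arm, grab_frame
import pickle
s=arm.sense(); print(s['time'],s['eef_pos'],s['eef_rot'],s['joints'],s['dq'])
im=grab_frame('wrist'); cv2.imwrite('pics/w1.png',im[:,:,::-1]); pickle.dump(s,open('s1.pkl','wb'))
E
```

```text
time: 1.82
eef_pos: [0.4858, 0.0217, 0.2611]
eef_rot: [[-0.15, 0.989, 0.0], [0.989, 0.15, 0.0], [0.0, 0.0, -1.0]]
wrist_force: [0.2, 0.4, -1.0]
gripper_width: 0.998
1.8167 [0.48581034 0.02174561 0.26105283] [[-1.50432898e-01  9.88620197e-01  2.21625103e-04]
 [ 9.88620222e-01  1.50432888e-01  6.06772412e-05]
 [ 2.66470418e-05  2.28230911e-04 -9.99999974e-01]] [-1.14588799e+01  1.41954163e+00  1.07052829e+02  6.25248954e-03
  7.15158750e+01 -2.01128758e+01] [-0.21823594  0.01440133 -0.18901614 -0.15014858 -0.22062608 -0.16484981]
```

View pics/w1.png

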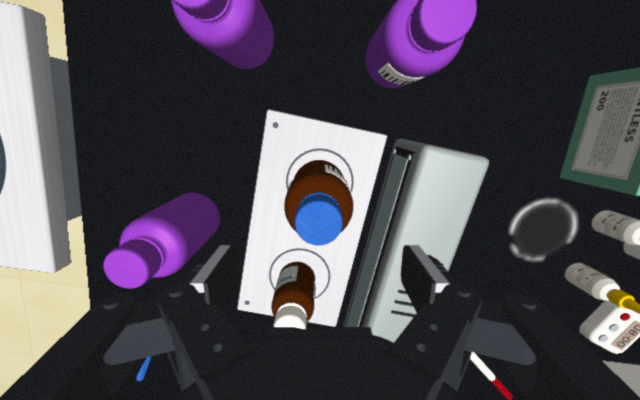

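```bash
cat > ov.py <<'E'
from h import *
import pickle,sys
from cell import calibration
def over(img,C,p,bot,tags,out,box,k):
    x0,x1,y0,y1=box
    im=cv2.imread(img)[y0:y1,x0:x1]; raw=cv2.resize(im,None,fx=k,fy=k,interpolation=cv2.INTER_CUBIC); im=raw.copy()
    def dr(P,col):
        q=((proj(C,P)-[x0,y0]+.5)*k-.5); cv2.polylines(im,[np.round(q*16).astype(int)],False,col,1,cv2.LINE_AA,4)
    for y in(.065,-.065): dr(pose(p,circ(.041,.006,0,y)),(0,0,255))
    ox=p[3] if len(p)>3 else -.0033
    dr(pose(p[:3],[[-.07+ox,-.135,.006],[.07+ox,-.135,.006],[.07+ox,.135,.006],[-.07+ox,.135,.006],[-.07+ox,-.135,.006]]),(0,255,0))
    b=[*bot,p[2]]
    dr(pose(b,circ(.0185,.14)),(0,255,255)); dr(pose(b,circ(.031,.006)),(0,255,255))
    for i,a in enumerate(tags): dr(pose(b,tag(np.radians(a))+[0,0,.006]),[(0,255,0),(255,0,255),(255,255,0)][i%3])
    cv2.imwrite(out+'_raw.png',raw); cv2.imwrite(out+'.png',im)
E
sed -i 's/pose(p,circ/pose(p[:3],circ/' ov.py
python3 - <<'E'
from ov import *
s=pickle.load(open('s1.pkl','rb')); p=np.load('p.npy')
over('pics/w1.png',wristcal(s),p,[.4855,.0195],[60,75],'pics/w1ov',(220,420,95,245),4)
E
```

```text
(no output)
```

View pics/w1ov.png

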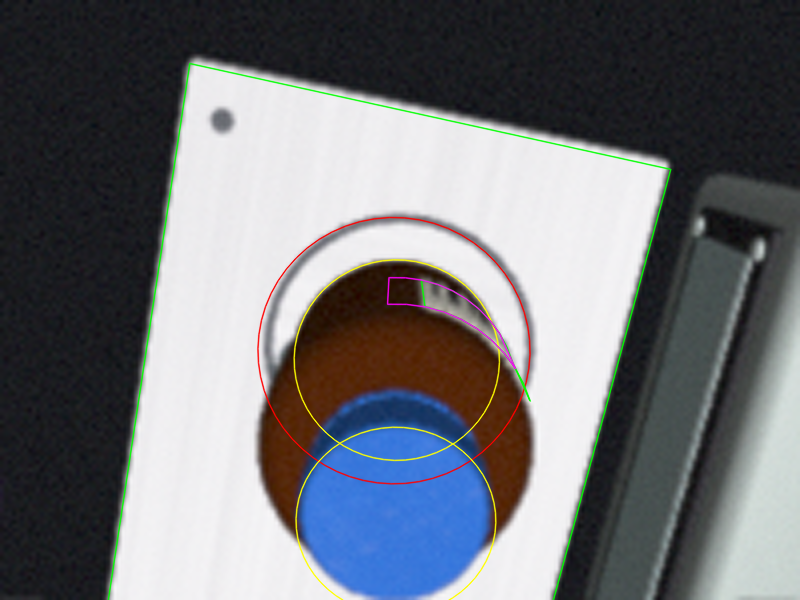

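View pics/w1ov_raw.png

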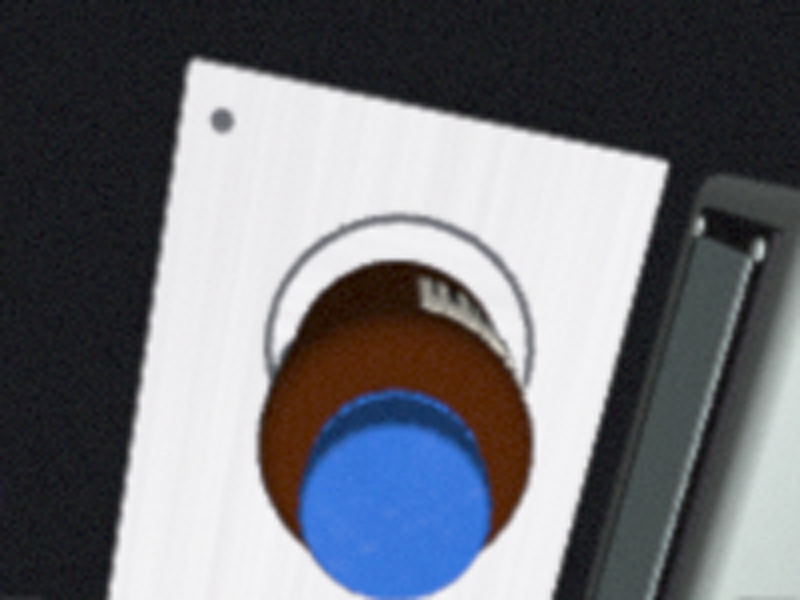

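```bash
python3 -m handwheel '[[-1,0,0,30,0],[-1,0,0,50,0],[-1,0,0,61,0],[-1,0,0,61,0],[-1,0,0,61,0]]'
python3 - <<'E'
from cell import grab_frame
import cv2
for n in('wrist','scene'):cv2.imwrite(f'pics/{n}2.png',grab_frame(n)[:,:,::-1])
a=cv2.imread('pics/scene2.png')[130:260,240:420]; cv2.imwrite('pics/scene2c.png',cv2.resize(a,None,fx=4,fy=4,interpolation=cv2.INTER_CUBIC))
E
```

```text
time: 2.28
eef_pos: [0.4861, 0.0208, 0.1999]
eef_rot: [[-0.149, 0.989, -0.001], [0.989, 0.149, 0.0], [0.0, -0.001, -1.0]]
wrist_force: [0.1, 0.5, -0.0]
gripper_width: 0.996
```

View pics/wrist2.png

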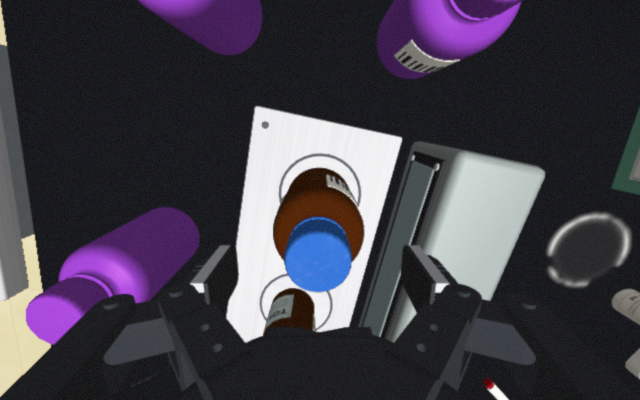

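View pics/scene2c.png

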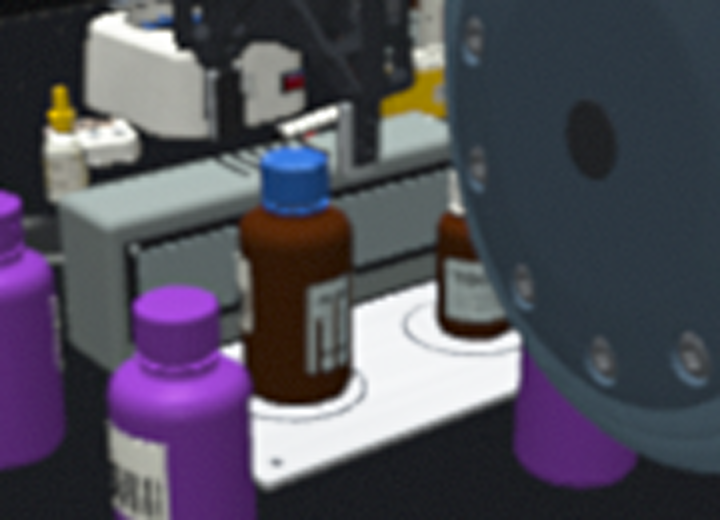

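Run:
```python
from h import *
c=calibration('scene')
y=np.array([.989,.149])
for sgn in(1,-1):
  for off in(.0425,.057):
    for z in(.12,.13,.14,.15):
      q=proj(c,[[*(np.array([.4861,.0208])+sgn*off*y),z]])[0]; print(sgn,off,z,np.round((q-[240,130]+.5)*4))
```

```text
1 0.0425 0.12 [234. 178.]
1 0.0425 0.13 [234. 160.]
1 0.0425 0.14 [233. 143.]
1 0.0425 0.15 [232. 125.]
1 0.057 0.12 [215. 172.]
1 0.057 0.13 [215. 155.]
1 0.057 0.14 [214. 137.]
1 0.057 0.15 [214. 120.]
-1 0.0425 0.12 [352. 214.]
-1 0.0425 0.13 [352. 196.]
-1 0.0425 0.14 [352. 177.]
-1 0.0425 0.15 [352. 158.]
-1 0.057 0.12 [374. 221.]
-1 0.057 0.13 [374. 202.]
-1 0.057 0.14 [374. 184.]
-1 0.057 0.15 [374. 165.]
```

```bash
python3 -m handwheel '[[-1,0,0,10,0],[-1,0,0,10,0],[-1,0,0,10,0],[0,0,0,10,0],[1,0,0,10,0],[1,0,0,10,0],[1,0,0,10,0],[1,0,0,10,0],[1,0,0,10,0],[1,0,0,10,0],[1,0,0,10,0],[1,0,0,10,0],[1,0,0,10,0],[1,0,0,10,0],[1,0,0,10,0]]'
python3 - <<'E'
from cell import grab_frame
import cv2
for n in('wrist','side'):cv2.imwrite(f'pics/{n}3.png',grab_frame(n)[:,:,::-1])
a=cv2.imread('pics/side3.png')[135:285,190:390]; cv2.imwrite('pics/side3c.png',cv2.resize(a,None,fx=4,fy=4,interpolation=cv2.INTER_CUBIC))
E
```

```text
time: 3.63
eef_pos: [0.4864, 0.0204, 0.1904]
eef_rot: [[-0.148, 0.989, 0.0], [0.989, 0.148, -0.0], [-0.0, 0.0, -1.0]]
wrist_force: [-1.6, -0.1, 5.1]
gripper_width: 0.416
```

View pics/wrist3.png

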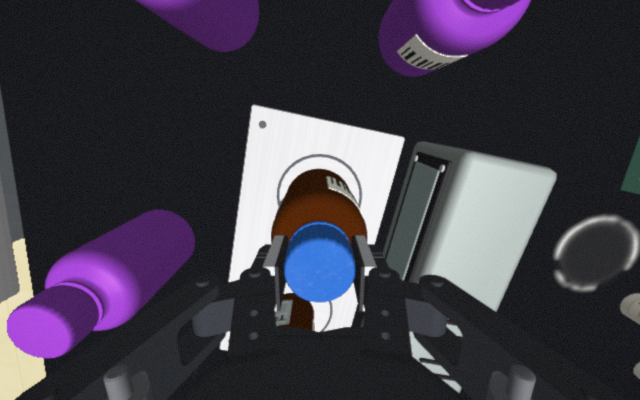

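View pics/side3c.png

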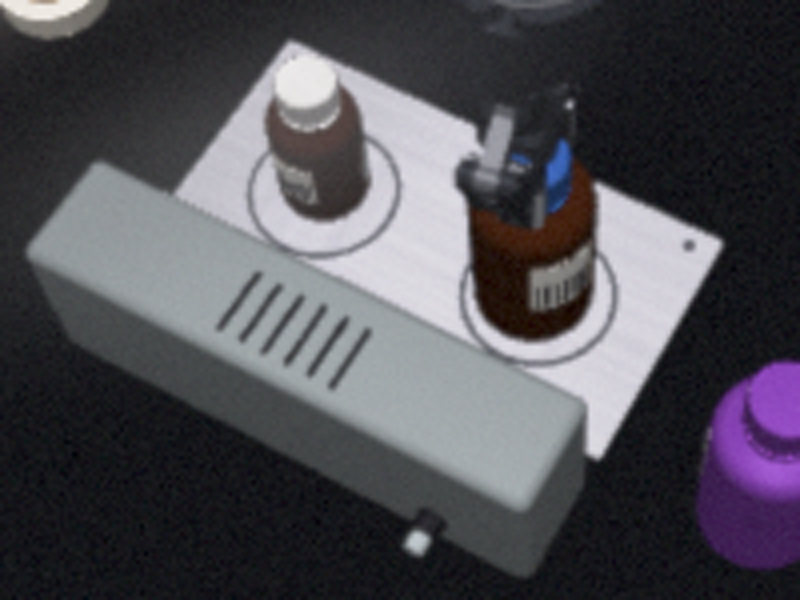

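```bash
python3 -m handwheel '[[1,0,0,0,5],[1,0,0,0,10],[1,0,0,0,15],[1,0,0,0,20],[1,0,0,0,25],[1,0,0,0,30],[1,0,0,0,35],[1,0,0,0,40],[1,0,0,0,45],[1,0,0,0,50],[1,0,0,0,55],[1,0,0,0,59],[1,0,0,0,61],[1,0,0,0,61],[1,0,0,0,61],[1,0,0,0,61],[1,0,0,0,61]]'
python3 - <<'E'
from ov import *
from cell import grab_frame,arm
s=arm.sense();print(s['time'],s['joints'][5])
for n in('wrist','side'):cv2.imwrite(f'pics/{n}4.png',grab_frame(n)[:,:,::-1])
pickle.dump(s,open('s4.pkl','wb'))
p=np.load('p.npy')
over('pics/side4.png',calibration('side'),p,[.4855,.0205],[0],'pics/side4ov',(250,370,150,240),6)
E
```

```text
time: 5.15
eef_pos: [0.4869, 0.0202, 0.1904]
eef_rot: [[0.793, 0.61, 0.002], [0.61, -0.793, -0.001], [0.001, 0.002, -1.0]]
wrist_force: [3.0, -0.3, 3.4]
gripper_width: 0.41
5.15 40.82306275361664
```

View pics/wrist4.png

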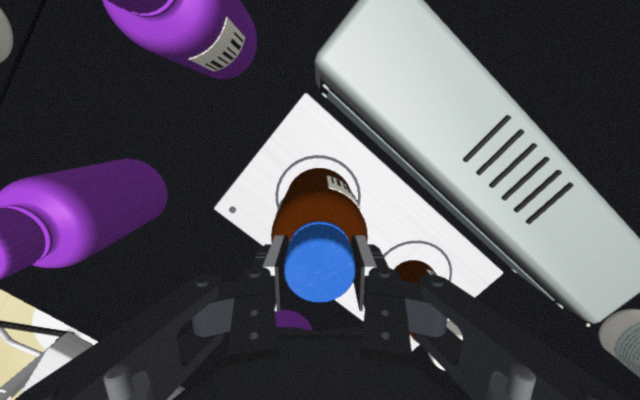

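View pics/side4ov.png

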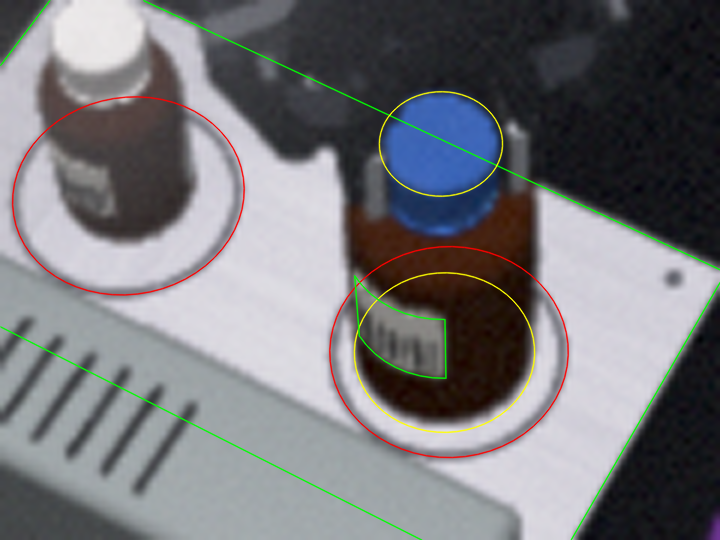

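View pics/side4ov_raw.png

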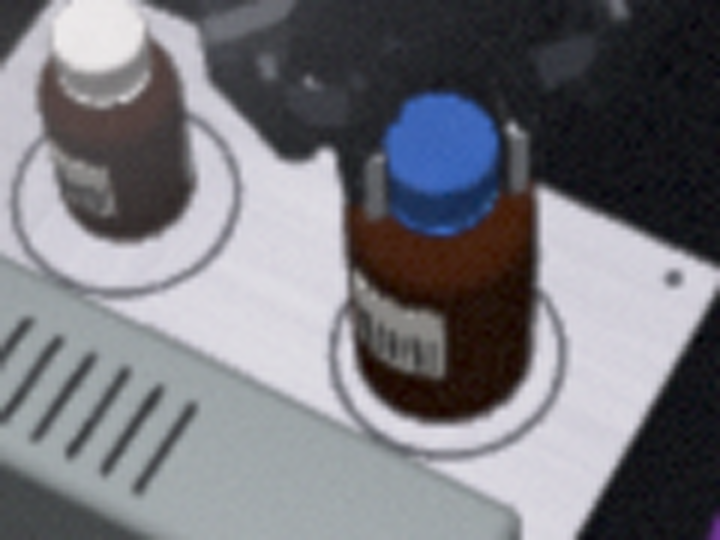

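Run:
```python
from ov import *
s=pickle.load(open('s4.pkl','rb'))
p=np.load('p.npy')
over('pics/wrist4.png',wristcal(s),p,[.4862,.0205],[0,4],'pics/w4ov',(210,510,85,285),2.6)
over('pics/wrist4.png',wristcal(s),p,[.4862,.0205],[-3,3],'pics/w4b',(270,370,145,220),8)
```

```text
(no output)
```

View pics/w4ov.png

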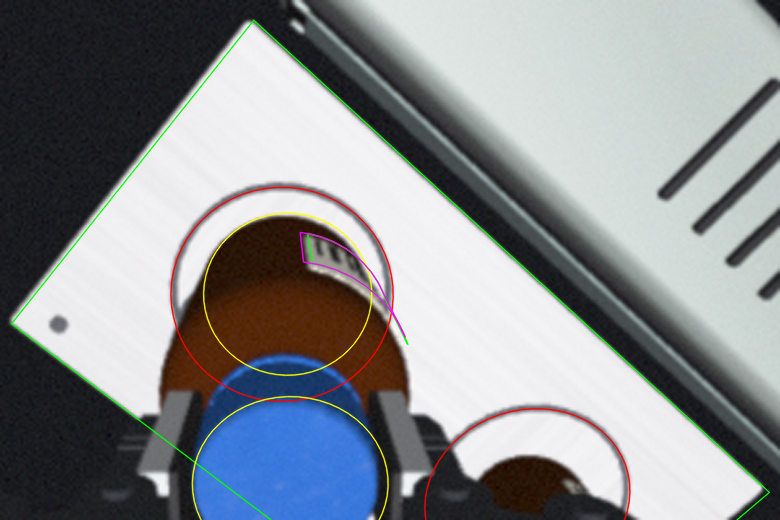

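View pics/w4b.png

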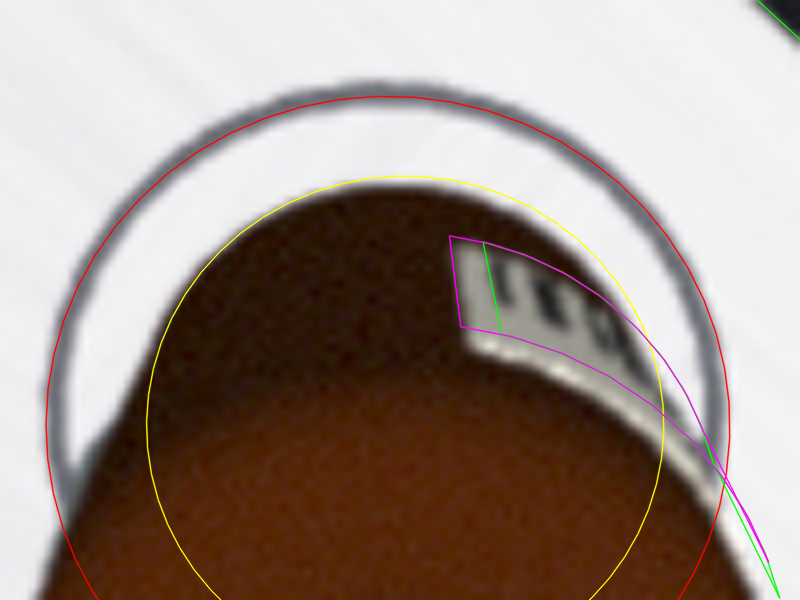

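View pics/w4b_raw.png

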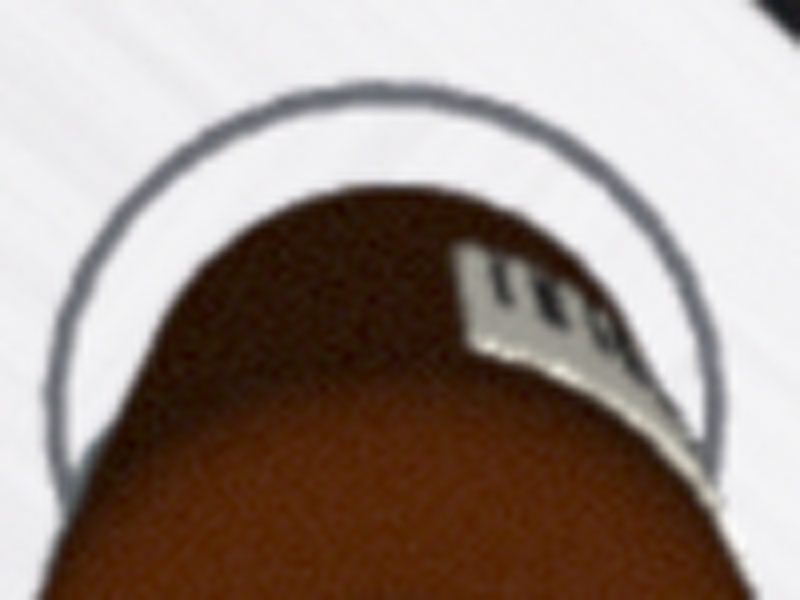

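Run:
```python
from ov import *
from scipy.optimize import least_squares
s=pickle.load(open('s4.pkl','rb')); p=np.load('p.npy'); W=wristcal(s); S=calibration('side')
w=lambda u,v:np.array((270+(u+.5)/8-.5,145+(v+.5)/8-.5)); sd=lambda u,v:np.array((250+(u+.5)/6-.5,150+(v+.5)/6-.5))
# tag corners (left as seen = +edge), z 0.048 and 0.088
for r,hw in((.0315,.017/.0315),(.0315,np.arcsin(.017/.0315))):
  def res(q,cam):
    x,y,a=q; t=a+p[2]+hw
    P=[[x+r*np.cos(t),y+r*np.sin(t),z] for z in(.048,.088)]
    if cam=='w':
      o=[w(455,243),w(470,348)]; k=circ(.031,.006,x,y,300); F=proj(W,k)
      e=[F[:,1].min()-w(0,188)[1]]; 
      k=circ(.031,.11,x,y,400)
      return np.r_[(proj(W,P)-o).ravel(),e]
    o=[sd(443,380),sd(446,318)]
    F=proj(S,circ(.031,.006,x,y,300)); B=np.vstack([F,proj(S,circ(.031,.05,x,y,300))])
    return np.r_[(proj(S,P)-o).ravel(),F[:,1].max()-sd(0,420)[1],B[:,0].max()-sd(533,0)[0],]
  for cam in 'ws':
    f=least_squares(res,[.485,.0205,0],args=(cam,)); print(hw,cam,f.x[:2],np.degrees(f.x[2]),np.round(f.fun,2))
    f=least_squares(lambda a:res([.485,.0203,a[0]],cam)[:4],[0]); print('   fixed',np.degrees(f.x),np.round(f.fun,2))
```

```text
0.5396825396825398 w [0.48820013 0.0159178 ] 9.945406664530827 [ 0.14  0.86 -0.12 -0.53 -0.26]
   fixed [0.14537825] [ 0.06  1.27 -0.22 -0.04]
0.5396825396825398 s [0.48519723 0.01908468] 1.2533098047861504 [ 0.3  -1.03 -0.37 -0.5   1.59  0.08]
   fixed [-0.79877182] [ 0.33 -0.85 -0.34 -0.32]
0.5700599737030564 w [0.48819997 0.01591801] 8.204428765771835 [ 0.14  0.86 -0.12 -0.53 -0.26]
   fixed [-1.59512082] [ 0.06  1.27 -0.22 -0.04]
0.5700599737030564 s [0.48519722 0.0190847 ] -0.48725058696734647 [ 0.3  -1.03 -0.37 -0.5   1.59  0.08]
   fixed [-2.53926895] [ 0.33 -0.85 -0.34 -0.32]
```

```bash
python3 -m handwheel '[[0.5,0,0,0,0],[-0.2,0,0,0,0],[-1,0,0,0,0],[-1,0,0,0,0],[-1,0,0,0,0],[-1,0,0,0,0],[-1,0,0,-20,0],[-1,0,0,-50,0],[-1,0,0,-70,7],[-1,0,0,-70,14],[-1,0,0,-70,21],[-1,0,0,-70,28],[-1,0,0,-70,35],[-1,0,0,-70,41],[-1,0,0,-70,41],[-1,0,0,-70,41],[-1,0,0,-70,41],[-1,0,0,-70,41]]'
python3 - <<'E'
from ov import *
from cell import grab_frame,arm
s=arm.sense();print(s['time'],s['joints'][5],s['eef_rot'])
for n in('wrist','side'):cv2.imwrite(f'pics/{n}5.png',grab_frame(n)[:,:,::-1])
pickle.dump(s,open('s5.pkl','wb'))
p=np.load('p.npy')
over('pics/wrist5.png',wristcal(s),p,[.4850,.0205],[0],'pics/w5',(270,370,115,190),8)
over('pics/side5.png',calibration('side'),p,[.4850,.0205],[0],'pics/s5',(250,370,150,240),6)
E
```

```text
time: 6.75
eef_pos: [0.4862, 0.0204, 0.2598]
eef_rot: [[0.998, -0.059, -0.0], [-0.059, -0.998, 0.0], [-0.0, -0.0, -1.0]]
wrist_force: [0.4, 0.4, 1.2]
gripper_width: 0.997
6.75 81.75170392649807 [[ 9.98286925e-01 -5.85077678e-02 -2.36918755e-04]
 [-5.85077559e-02 -9.98286952e-01  5.70139017e-05]
 [-2.39848658e-04 -4.30546480e-05 -9.99999970e-01]]
```

View pics/wrist5.png

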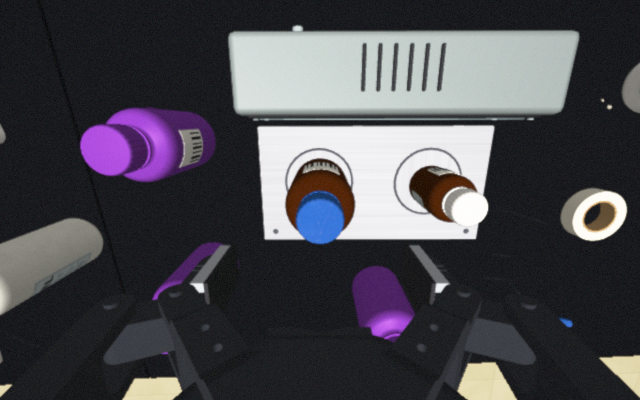

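View pics/w5.png

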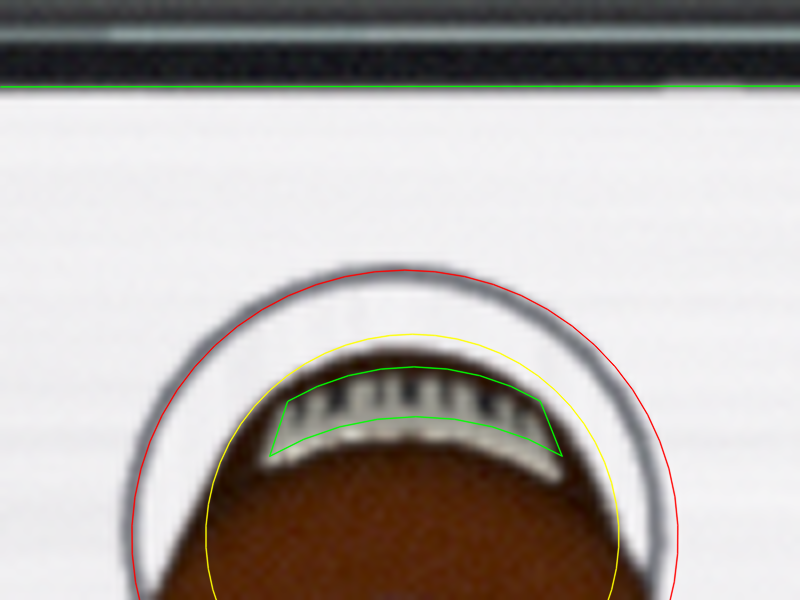

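View pics/s5.png

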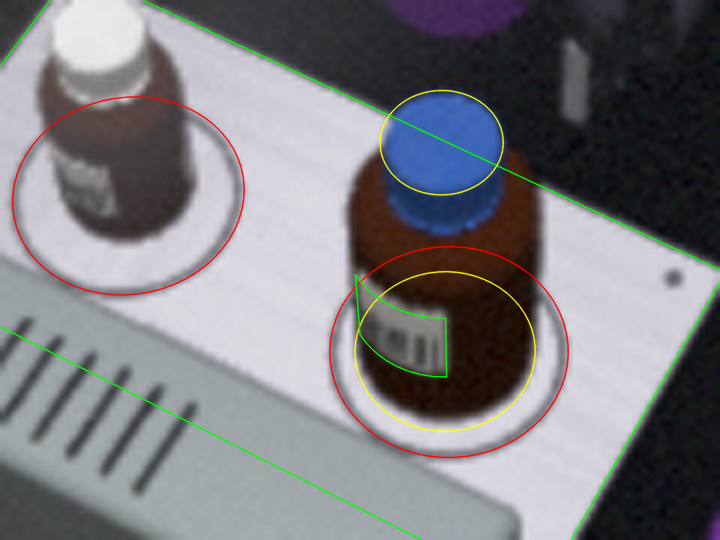

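View pics/w5_raw.png

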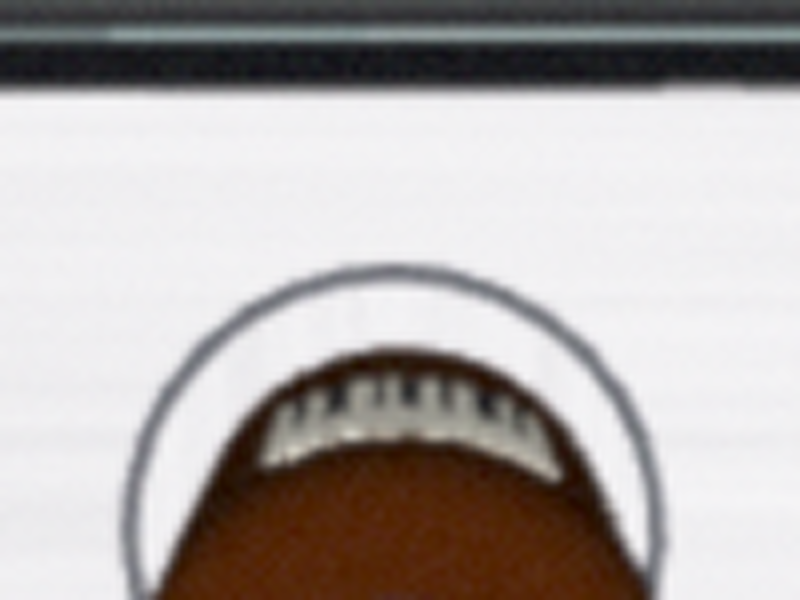

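```bash
python3 - <<'E'
from ov import *
from scipy.optimize import least_squares
s=pickle.load(open('s5.pkl','rb')); p=np.load('p.npy'); W=wristcal(s)
w=lambda u,v:np.array((270+(u+.5)/8-.5,115+(v+.5)/8-.5))
# reader yaw from wrist: back edge of plate/window + whole image
full=cv2.imread('pics/wrist5.png')
def res(q):
    x,y,a,h,z=q; r=.0315
    P=[[x+r*np.cos(a+p[2]+k),y+r*np.sin(a+p[2]+k),z] for k in(h,0,-h)]
    # left, mid, right along tag upper edge
    return np.r_[(proj(W,P)-[w(262,468),w(0,0),w(560,483)])[[0,2]].ravel(), proj(W,P)[1,1]-w(0,440)[1], (z-.088)*500,(h-.54)*5]
f=least_squares(res,[.485,.0205,0,.54,.088]); print(f.x,np.degrees(f.x[2]),np.round(f.fun,2))
E
python3 - <<'E'
import cv2
a=cv2.imread('pics/wrist5.png')
# plate far edge (top) and near edge: subpixel by column gradient
import numpy as np
g=cv2.GaussianBlur(cv2.cvtColor(a,cv2.COLOR_BGR2GRAY),(3,3),0).astype(float)
for r0,r1,cols,sgn in((118,133,range(270,485,5),1),(230,248,list(range(268,295,3))+list(range(350,450,4)),-1)):
    pts=[]
    for c in cols:
        d=sgn*np.diff(g[r0:r1,c]); i=d.argmax()
        if 0<i<len(d)-1:
            den=d[i-1]-2*d[i]+d[i+1]; o=.5*(d[i-1]-d[i+1])/den if den else 0
            pts.append((c,r0+i+.5+o))
    pts=np.array(pts); k=np.polyfit(*pts.T,1); e=pts[:,1]-np.polyval(k,pts[:,0]); m=abs(e)<.7; k=np.polyfit(*pts[m].T,1); print(np.degrees(np.arctan(k[0])),m.sum(),len(pts))
E
```

```text
[ 0.48344467  0.02245657 -0.05181174  0.54948198  0.08805134] -2.9685937935123956 [ 0.15  0.25 -0.15  0.24 -0.49  0.03  0.05]
-0.22566278746838025 43 43
-0.1414801490197563 34 34
```

```bash
python3 -m handwheel '[[-1,-1,0,35,0],[-1,-1,0,60,0],[-1,-1,0,70,0],[-1,-1,0,70,0],[-1,-1,0,70,0],[0,-1,0,70,0],[1,-1,0,70,0],[1,-1,0,70,0],[1,-1,0,70,0],[1,-1,0,70,0],[1,-1,0,70,0],[1,-1,0,70,0],[1,-1,0,70,0],[1,-1,0,70,0],[1,-1,0,70,0],[1,-1,0,70,0],[1,-1,0,70,0]]'
python3 -m handwheel '[[1,0,0,0,-1],[1,0,0,0,-2],[1,0,0,0,-2.7],[1,0,0,0,-2.7],[1,0,0,0,-2.7],[1,0,0,0,-2.7],[0.5,0,0,0,-2.7],[0,0,0,0,-2.7],[-0.5,0,0,0,-2.7],[-1,0,0,0,-2.7],[-1,0,0,0,-2.7],[-1,0,0,0,-2.7],[-1,0,0,-20,-2.7],[-1,0,0,-50,-1],[-1,0,0,-70,0],[-1,0,0,-70,0],[-1,0,0,-70,0],[-1,0,0,-70,0]]'
python3 - <<'E'
from ov import *
from cell import grab_frame,arm
s=arm.sense();print(s['time'],s['eef_rot'])
for n in('wrist','side'):cv2.imwrite(f'pics/{n}6.png',grab_frame(n)[:,:,::-1])
pickle.dump(s,open('s6.pkl','wb'))
p=np.load('p.npy')
over('pics/wrist6.png',wristcal(s),p,[.4843,.0217],[0],'pics/w6',(270,370,115,190),8)
over('pics/side6.png',calibration('side'),p,[.4843,.0217],[0],'pics/s6',(250,370,150,240),6)
E
```

```text
time: 8.27
eef_pos: [0.486, 0.0203, 0.1912]
eef_rot: [[0.998, -0.06, 0.002], [-0.06, -0.998, -0.001], [0.002, 0.0, -1.0]]
wrist_force: [-0.4, -0.4, 5.4]
gripper_width: 0.411
time: 9.77
eef_pos: [0.4848, 0.0206, 0.2591]
eef_rot: [[0.998, -0.06, -0.001], [-0.06, -0.998, 0.0], [-0.001, -0.0, -1.0]]
wrist_force: [-0.6, 1.2, -0.3]
gripper_width: 0.995
9.7667 [[ 9.98174383e-01 -6.03891669e-02 -1.02491851e-03]
 [-6.03889383e-02 -9.98174891e-01  2.52579721e-04]
 [-1.03830100e-03 -1.90224867e-04 -9.99999443e-01]]
```

View pics/w6_raw.png

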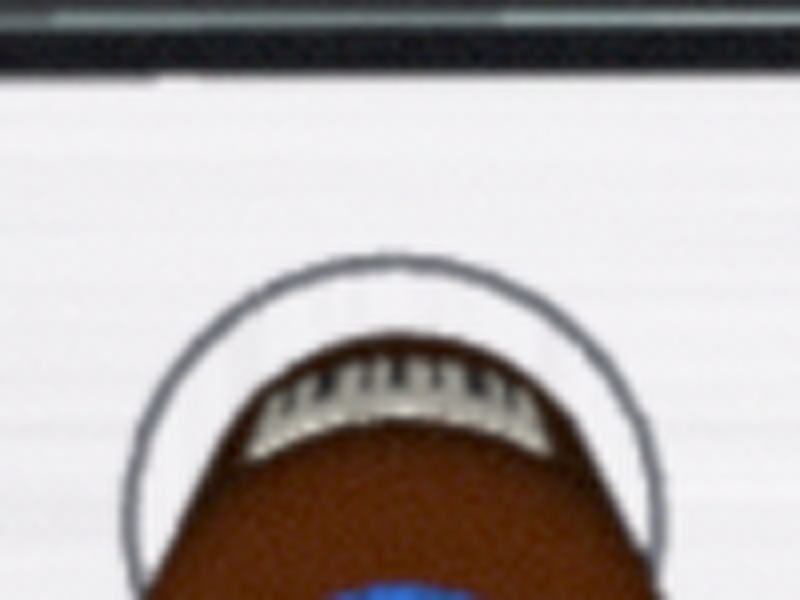

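View pics/s6_raw.png

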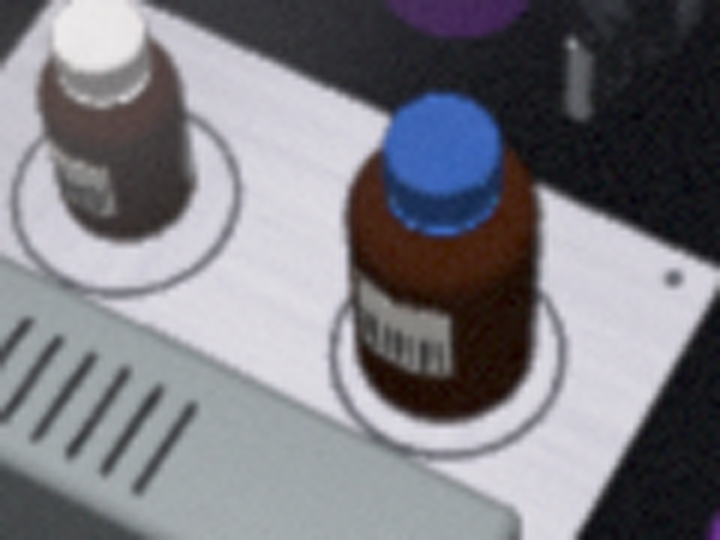

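View pics/wrist6.png

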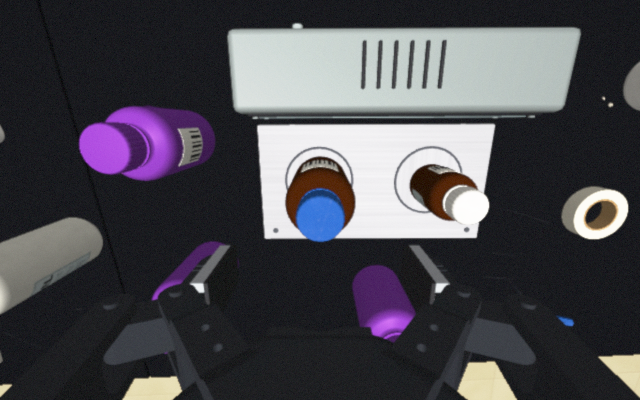

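```bash
python3 -m handwheel '[[-1,0,0,-30,0],[-1,0,0,-60,0],[-1,0,0,-60,0],[-1,0,0,-60,0],[-1,0,0,-60,0],[-1,0,0,-60,0]]'; python3 -c "
from cell import hand_in; print(hand_in())"
```

```text
time: 10.37
eef_pos: [0.4844, 0.0207, 0.318]
eef_rot: [[0.998, -0.061, -0.003], [-0.061, -0.998, 0.001], [-0.003, -0.0, -1.0]]
wrist_force: [0.0, 0.7, -1.1]
gripper_width: 1.001
the job is handed in; nothing more can be done
None
```

I gripped the tall bottle by its cap and turned it 61° clockwise. The check after release showed about 3° too much, so I gripped it again and turned it back 2.7°. Then I released it, raised the gripper clear and handed in at about 10.4 s.

- **Tag angle:** in the last wrist and side pictures the tag faces the window to within about 1°.
- **Standing:** the bottle is upright on its own ring (the +y side), about 1–2 mm from the ring's centre. The small bottle and the purple look-alikes did not visibly move.
- **Forces:** wrist force was about 5 N at most in the readings I took.
- **Disagreement between checks:** while the bottle was still gripped, the angle estimates from the wrist and side cameras ranged from about −2.5° to +1.3°, and two looser wrist-camera fits gave 8–10°. For the correction I relied on the straight-on wrist view taken after release, which shows both tag edges. The final angle was judged from that same view and not refitted numerically.

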